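# Free the ratchet pawl and push down a tube-rack hold-down bar

## Task

Secure the tubes in their rack: press the orange tab of the clamp's ratchet pawl right down, so that the pawl comes clear of the teeth and stays clear, and only then push the raised hold-down bar by its blue end pad all the way down onto its stop, over the tubes. Do it by pressing and pushing only: do not raise the bar or lift anything, leave the pawl out of the teeth, and leave the tubes and everything else on the bench where they are.

Things in the scene. Friction and masses are not known exactly. Their poses are not given: they have to be found in the camera images.
- clamp: fixed clamp on the worktop: aluminium base plate (x -118 to +208 mm, 100 wide, 10 thick), grey hinge cheeks 146 mm high, steel stop post, white tube rack at x = 41 to 149 mm. Origin on the worktop straight below the bar's hinge; +x points along the bar to the blue end pad, -x to the orange pawl tab, z up. Its place and turn vary
- hold_bar (a joint): angle of the hold-down bar above level, rad: 0 = down on the stop post, 0.98 = highest; starts between 0.69 and 0.79. Hinge axis along clamp y through (0, 0, 126) mm. The stiff hinge holds it where it is left; 3 to 8 N down at the blue pad moves it. With the pawl in the teeth it sinks at most about 0.15 rad before a tooth stops it
- pawl (a joint): angle of the ratchet pawl, rad: 0 = in the teeth (start), grows as the orange tab is pressed down, 0.32 = tab fully down at its stop; above about 0.17 its nose is clear of the teeth. Pivot along clamp y through (-40, 0, 76) mm. Stiff, no spring: it stays where it is left; about 4 N on the tab moves it
- bar_pad (a point): centre of the top face of the blue end pad of the bar; pad 36 mm along the bar, 40 across, 16 thick. It lies 180 mm from the hinge axis along the bar and 8 mm above the bar's centre line: 134 mm above the worktop when fully down, about 255 mm when raised. Axes are those of the bar
- pawl_tab (a point): centre of the top face of the orange thumb tab; tab 40 mm along clamp x, 36 across, 8 thick. At pawl angle 0 it is level, 80 mm behind (clamp -x) and 44 mm above the pawl's pivot, 120 mm above the worktop. Fully pressed it has gone down about 27 mm and 10 mm further to clamp -x
- tube_1: loose 15 ml conical tube, white screw cap 20 mm across, 102 mm tall, standing upright in a hole of the rack; origin at its lower tip, 13 mm above the worktop (its top is at 115 mm). Leave it standing
- tube_2: loose 15 ml conical tube, blue screw cap 20 mm across, 102 mm tall, standing upright in a hole of the rack; origin at its lower tip, 13 mm above the worktop (its top is at 115 mm). Leave it standing
- tube_3: loose 15 ml conical tube, white screw cap 20 mm across, 102 mm tall, standing upright in a hole of the rack; origin at its lower tip, 13 mm above the worktop (its top is at 115 mm). Leave it standing
- tube_4: loose 15 ml conical tube, blue screw cap 20 mm across, 102 mm tall, standing upright in a hole of the rack; origin at its lower tip, 13 mm above the worktop (its top is at 115 mm). Leave it standing
- timer: loose white bench timer lying flat, 62 x 62 x 16 mm, origin under its centre; bystander
- marker: loose red and white marker pen lying flat, 12 x 125 x 15 mm, long along its y, origin under its centre; bystander
- pe_bottle: loose white plastic bottle with a blue cap, 48 mm across, 83 mm tall, origin under its centre; bystander
Not all that is in view belongs to the job. What is shaped like the tube_2 but pink is not meant.

How it is judged:
By the outcome, as a careful person would: the job done as asked, in the order asked, and still so for the second after the job is handed in, with the robot touching nothing.
It also fails if it takes over 40 s, if anything falls off the work surface, if the arm or the gripper's body presses on something with over 40 N, if the wrist force passes 120 N, or if a joint passes its speed limit or range.

## Robot

A 6-joint arm with a two-finger parallel gripper is mounted at the origin on the work surface; the furniture and walls round the work are solid. World frame = base frame: x ahead of the robot, y to its left, z up, the work surface at z = 0. Lengths are in m, angles in rad, forces in N, time in s.
With the tool pointing down it reaches from about 0.325 to 0.775 m from the base axis. Payload 9.3 kg.
Tool frame: the origin (TCP) lies midway between the tips of the shut fingers; the grasp point (between the pads) lies 19 mm behind it (manip.grip_point_offset is the z of the grasp point in the tool frame, in m); z points along the fingers, y is the line along which they close (so a half turn about z gives the same grasp; the last joint's range is limited). The gripper opens to 85 mm and grips with 20 to 120 N. Pads are 22 mm wide; open, the fingers measure 114 mm over their backs; the gripper's body (76 mm by 85 mm) begins 54 mm behind the grasp point. The pads swing forward as they close: fully open they stand 13 mm farther back than shut.
Start: joints at [0.968, 0.259, 0.021, 1.334, 0, 1.418], TCP at [0.239, 0.495, 0.231] pointing down, gripper open.
Joint ranges: [-3.04, 3.04], [-0.91, 1.82], [-1.04, 1.36], [-1.92, 1.95], [-1.52, 1.45], [-3.14, 3.14]. Speed limits (rad/s): [2.22, 2.22, 2.79, 3.14, 3.14, 3.14].

## Interface

Orientations are given as a unit quaternion [w, x, y, z].
In Python, from plant import readout, viewer, job, manip gives the robot as it stands.
- The arm moves only by the shell command python3 -m pendant 'ROWS' [FORCE]. ROWS is JSON, a list of rows, each a list of 3 entries, a list of its own where there are three numbers: the turn, a rotation vector about the tool's x, y, z in degrees, then the shift along the tool's x, y, z in cm, then the finger opening in cm, from 0 to 8.54. A call has 1 to 20 rows; each row shifts and turns the commanded pose from where the row before left it, along the tool's axes as they then stand; what a row does not reach is not made up. A row lasts 1/10 s, in which the tool goes at most 50 mm and 8.59 degrees, less where a joint would pass 70% of its speed; a pose out of reach is approached as far as the arm can. A call with a gripper value outside its range is refused whole. The fingers move at their own pace and stop on an object; FORCE is the grip in N (left out, the last holds). Time passes only in rows, so rows that do not move let the fingers close. It gives the time, the measured TCP pose, the force, the opening and the grip force at its end, in the units of the state.
- readout.sense(): the state, without advancing time (a new reading comes with each control period).
- viewer.get_image(name): name is "scene" or "side" or "wrist"; returns a dict with "pixels" (384x512x3 uint8, red, green, blue), "range_z" (384x512 float32, m along the optical axis (not along the pixel's ray), 0 where there is no reading), "camera_matrix" (3x3 intrinsics, pixels), "extrinsics" (4x4, takes a point from camera to world coordinates). Camera axes: x right, y down, z forward; pixel columns grow to the right and rows downward; lengths in m; the calibration is good to about 2 mm. A picture is of the moment at which its call begins.
- job.job_done(): hands the job in; it is judged then, once.
The state is a dict: "clock": time; "joint_positions": joint angles; "joint_vel": joint speeds; "joint_efforts": joint torques, N m; "position": TCP position; "ee_rot": TCP orientation; "wrist_force": force on the tool from outside, world axes, zero at the start; "wrist_torque": the same for the moment, N m; "opening": finger opening in m; "grip_force": force on a finger pad.
Only numpy, scipy, OpenCV 4.12 (cv2) and the standard library are available. Lean on these libraries where they do the work, as an engineer would, in place of code of your own. Each camera call takes 0.05 s, during which the arm holds its last target. There are 200 camera calls.

## Working session

There is one attempt and no reset: what is moved stays moved. The work goes in short steps, Python scripts to look and compute and a shell command to move; the robot and the scene stay as the last step left them, time stands still between calls to the robot, and variables do not carry over. Pictures are saved under pics/ and viewed, at most 10 in all, crops included, and the job is handed in when it is done.

```bash
mkdir -p pics
cat > h.py <<'E'
import numpy as np,cv2
from plant import readout,viewer,job,manip
def grab(n):
    d=viewer.get_image(n);np.savez(f'/tmp/{n}.npz',**d);return d
def cloud(d):
    z=d['range_z'];K=d['camera_matrix'];v,u=np.mgrid[:z.shape[0],:z.shape[1]]
    P=np.stack([(u-K[0,2])/K[0,0]*z,(v-K[1,2])/K[1,1]*z,z],-1)
    W=P@d['extrinsics'][:3,:3].T+d['extrinsics'][:3,3];W[z==0]=np.nan;return W
E
python3 - <<'E'
from h import *
a=[grab('scene'),grab('side')]
im=np.hstack([x['pixels'] for x in a])[:,:,::-1]
cv2.imwrite('pics/a.png',cv2.resize(a[0]['pixels'][:,:,::-1],(768,576)));cv2.imwrite('pics/b.png',cv2.resize(a[1]['pixels'][:,:,::-1],(768,576)))
s=readout.sense();print(s['clock'],s['position'],s['ee_rot'],s['opening'])
for d in a:
    W=cloud(d);hsv=cv2.cvtColor(d['pixels'],cv2.COLOR_RGB2HSV)
    for nm,lo,hi in(('or',5,22),('bl',95,125)):
        m=((hsv[...,0]>=lo)&(hsv[...,0]<=hi)&(hsv[...,1]>130)&(hsv[...,2]>70)).astype(np.uint8)
        n,l,st,c=cv2.connectedComponentsWithStats(m)
        for i in range(1,n):
            if st[i,4]>40: print(nm,c[i].round(),st[i,4],np.nanmedian(W[l==i],0).round(3),np.nanmin(W[l==i],0).round(3),np.nanmax(W[l==i],0).round(3))
E
```

```text
0.1 [0.2389596 0.4950617 0.2307206] [-2.34883193e-04  2.23004231e-01  9.74817269e-01 -5.90890028e-04] 0.08514008643693607
or [380. 209.] 133 [ 0.549 -0.242  0.123] [ 0.537 -0.26   0.117] [ 0.57  -0.222  0.126]
or [141. 238.] 124 [0.328 0.32  0.023] [0.311 0.31  0.004] [0.352 0.335 0.031]
or [113. 239.] 43 [0.309 0.397 0.008] [0.302 0.384 0.002] [0.327 0.425 0.013]
bl [44. 76.] 43 [ 1.432  1.778 -0.028] [ 1.41   1.76  -0.051] [ 1.455  1.796 -0.006]
bl [284. 145.] 145 [0.528 0.004 0.26 ] [ 0.517 -0.008  0.244] [0.553 0.018 0.272]
bl [159. 198.] 130 [0.432 0.326 0.084] [0.419 0.311 0.068] [0.455 0.349 0.09 ]
bl [393. 333.] 56 [ 0.263 -0.339  0.02 ] [ 0.259 -0.345  0.009] [ 0.284 -0.333  0.025]
or [261. 134.] 43 [ 0.556 -0.238  0.12 ] [ 0.538 -0.259  0.116] [ 0.575 -0.221  0.122]
or [290. 273.] 56 [0.323 0.333 0.022] [0.315 0.322 0.012] [0.332 0.339 0.027]
or [282. 306.] 72 [0.322 0.423 0.007] [0.306 0.403 0.002] [0.338 0.43  0.016]
or [388. 340.] 1390 [0.115 0.5   0.078] [ 0.062  0.372 -0.001] [0.138 0.508 0.122]
bl [242. 124.] 84 [0.538 0.019 0.26 ] [0.519 0.01  0.244] [0.555 0.027 0.269]
bl [184. 192.] 175 [ 1.078 -0.495 -0.366] [ 0.994 -0.614 -0.372] [ 1.17  -0.37  -0.358]
bl [242. 247.] 164 [0.438 0.339 0.083] [0.423 0.316 0.069] [0.457 0.353 0.085]
bl [ 98. 315.] 99 [0.589 0.633 0.143] [0.576 0.614 0.116] [0.608 0.647 0.145]
bl [166. 365.] 328 [0.491 0.619 0.025] [0.477 0.599 0.008] [0.509 0.632 0.029]
```

View pics/a.png

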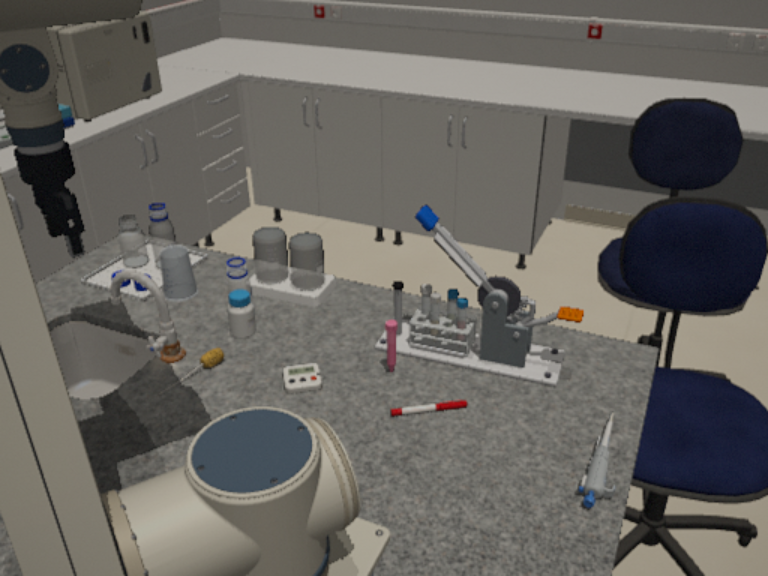

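View pics/b.png

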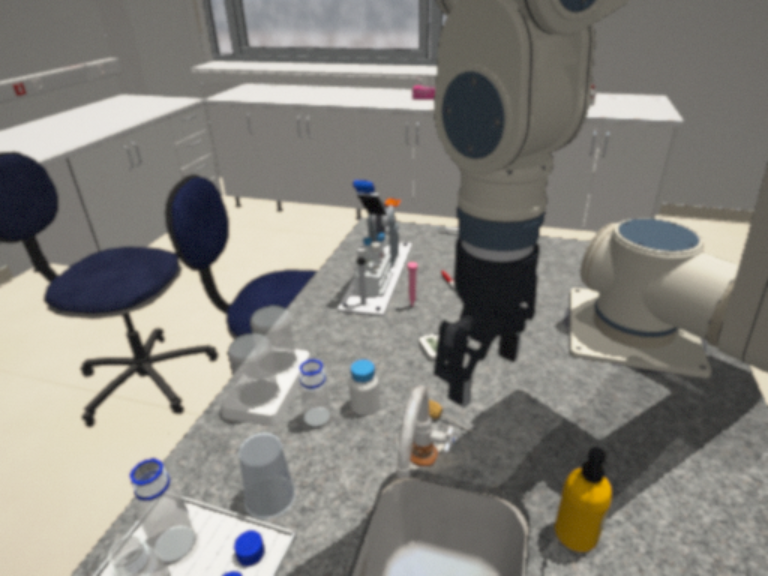

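Candidates in scene-image pixels:
- **Orange tab:** the tab at (380,209). Possible mix-ups are the screwdriver handle (141,238) and the faucet base (113,239).
- **Blue pad:** the pad at (284,145). Possible mix-ups are the bottle cap (159,198), the pipette end (393,333), the tube caps at about (302,196) and the chairs.

I choose (380,209) and (284,145). Their heights of 0.12 and 0.26 m fit the description, and so does the 0.248 m between them.

```bash
python3 - <<'E'
from h import *
d=dict(np.load('/tmp/scene.npz'));cv2.imwrite('pics/c.png',cv2.resize(d['pixels'][120:270,240:410,::-1],(680,600),interpolation=cv2.INTER_CUBIC))
E
python3 -m pendant '[[[0,0,0],[0,0,-5],0],[[0,0,0],[0,0,-5],0],[[0,0,0],[0,0,-2],0]]'
```

```text
clock: 0.4
position: [0.2393, 0.4955, 0.3554]
ee_rot: [0.001, 0.223, 0.975, 0.002]
wrist_force: [0.7, 0.5, -0.3]
opening: 0.0439
grip_force: 0.0
```

View pics/c.png

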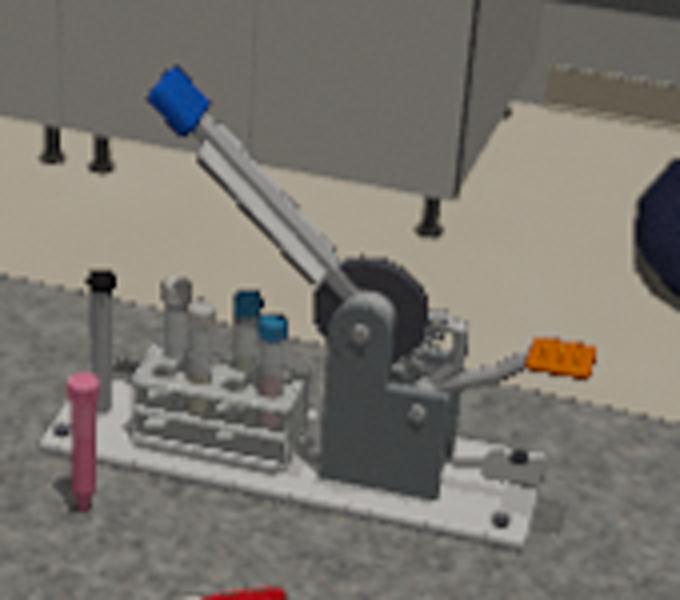

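The crop confirms both choices: the orange tab at crop (560,358), and the blue pad on the raised bar at crop (178,100). The pink tube stands in front of the base and must be avoided. I'll move over the tab while staying high.

```bash
python3 -m pendant '[[[0,0,0],[-3.5,-3.1,0],0],[[0,0,0],[-3.5,-3.1,0],0],[[0,0,0],[-3.5,-3.1,0],0],[[0,0,0],[-3.5,-3.1,0],0],[[0,0,0],[-3.5,-3.1,0],0],[[0,0,0],[-3.5,-3.1,0],0],[[0,0,0],[-3.5,-3.1,0],0],[[0,0,0],[-3.5,-3.1,0],0],[[0,0,0],[-3.5,-3.1,0],0],[[0,0,0],[-3.5,-3.1,0],0],[[0,0,0],[-3.5,-3.1,0],0],[[0,0,0],[-3.5,-3.1,0],0],[[0,0,0],[-3.5,-3.1,0],0],[[0,0,0],[-3.5,-3.1,0],0],[[0,0,0],[-3.5,-3.1,0],0],[[0,0,0],[-3.5,-3.1,0],0],[[0,0,0],[-3.5,-3.1,0],0]]'
python3 -m pendant '[[[0,0,-8],[0,0,0],0],[[0,0,-8],[0,0,0],0],[[0,0,-8],[0,0,0],0],[[0,0,-6],[0,0,0],0],[[0,0,0],[0,0,0],0]]'
python3 - <<'E'
from h import *
d=grab('wrist');cv2.imwrite('pics/d.png',d['pixels'][:,:,::-1])
for n in('wrist','scene'):
    if n=='scene':d=grab('scene')
    W=cloud(d);hsv=cv2.cvtColor(d['pixels'],cv2.COLOR_RGB2HSV)
    for nm,lo,hi in(('or',5,22),('bl',95,125)):
        m=((hsv[...,0]>=lo)&(hsv[...,0]<=hi)&(hsv[...,1]>130)&(hsv[...,2]>50)).astype(np.uint8)
        nn,l,st,c=cv2.connectedComponentsWithStats(m)
        for i in range(1,nn):
            if st[i,4]>90: print(n,nm,c[i].round(),st[i,4],np.nanmean(W[l==i],0).round(3),np.nanpercentile(W[l==i],3,axis=0).round(3),np.nanpercentile(W[l==i],97,axis=0).round(3))
E
```

```text
clock: 2.1
position: [0.5462, -0.2399, 0.3509]
ee_rot: [-0.0, 0.223, 0.975, 0.0]
wrist_force: [0.4, -0.1, 0.3]
opening: -0.0003
grip_force: 0.0
clock: 2.6
position: [0.5458, -0.238, 0.3508]
ee_rot: [-0.0, -0.038, 0.999, 0.0]
wrist_force: [-0.2, -0.5, -0.0]
opening: 0.0001
grip_force: 0.0
wrist or [251. 171.] 898 [ 0.555 -0.243  0.119] [ 0.539 -0.261  0.117] [ 0.571 -0.225  0.121]
scene or [380. 209.] 133 [ 0.55  -0.242  0.123] [ 0.538 -0.259  0.118] [ 0.566 -0.224  0.126]
scene or [ 31. 263.] 522 [0.106 0.46  0.059] [0.084 0.452 0.008] [0.127 0.484 0.115]
scene bl [35. 80.] 272 [ 1.386  1.795 -0.041] [ 1.339  1.77  -0.071] [ 1.449  1.848 -0.012]
scene bl [284. 145.] 144 [0.531 0.004 0.259] [ 0.517 -0.007  0.245] [0.55  0.016 0.271]
scene bl [469. 141.] 312 [ 1.273 -0.421  0.034] [ 1.253 -0.519  0.019] [ 1.297 -0.327  0.047]
scene bl [469. 290.] 4103 [ 0.958 -0.521 -0.369] [ 0.807 -0.642 -0.389] [ 1.159 -0.4   -0.359]
```

View pics/d.png

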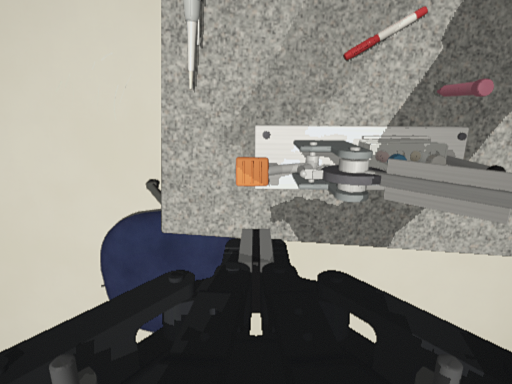

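The wrist view shows the tab at about (251,171), 9 mm off the TCP, and the tool's y axis now lies along clamp x. I'll descend and then press with small steps.

```bash
python3 -m pendant '[[[0,0,0],[-0.9,-0.8,3],0],[[0,0,0],[0,0,5],0],[[0,0,0],[0,0,5],0],[[0,0,0],[0,0,4],0],[[0,0,0],[0,0,3],0],[[0,0,0],[0,0,2],0],[[0,0,0],[0,0,0],0]]'
python3 -m pendant '[[[0,0,0],[0,0,0.5],0],[[0,0,0],[0,0,0.5],0],[[0,0,0],[0,0,0.5],0],[[0,0,0],[0,0,0],0]]'
python3 -m pendant '[[[0,0,0],[0,-0.1,0.4],0],[[0,0,0],[0,-0.2,0.4],0],[[0,0,0],[0,-0.1,0.4],0],[[0,0,0],[0,0,0],0]]'
python3 -m pendant '[[[0,0,0],[0,-0.2,0.3],0],[[0,0,0],[0,-0.2,0.3],0],[[0,0,0],[0,0,0],0]]'
```

```text
clock: 3.4
position: [0.554, -0.2444, 0.1284]
ee_rot: [-0.002, -0.036, 0.999, 0.001]
wrist_force: [0.2, 0.4, 1.1]
opening: -0.0001
grip_force: 0.0
clock: 3.8
position: [0.5559, -0.2459, 0.1169]
ee_rot: [0.001, -0.037, 0.999, -0.001]
wrist_force: [0.3, -0.6, 0.1]
opening: 0.0003
grip_force: 0.3
clock: 4.2
position: [0.5561, -0.2503, 0.1047]
ee_rot: [0.001, -0.037, 0.999, -0.001]
wrist_force: [-0.9, -2.8, 2.7]
opening: 0.0
grip_force: 1.6
clock: 4.5
position: [0.5559, -0.2531, 0.0977]
ee_rot: [-0.0, -0.037, 0.999, 0.0]
wrist_force: [1.2, 0.2, 0.7]
opening: -0.0003
grip_force: 0.5
```

```bash
python3 -m pendant '[[[0,0,0],[0,-0.1,0.2],0],[[0,0,0],[0,0,0.2],0],[[0,0,0],[0,0,0],0]]'
python3 -m pendant '[[[0,0,0],[0,0,0.2],0],[[0,0,0],[0,0,0],0]]'
python3 -m pendant '[[[0,0,0],[0,0,0.1],0],[[0,0,0],[0,0,0],0]]'
```

```text
clock: 4.8
position: [0.5559, -0.2544, 0.0939]
ee_rot: [-0.0, -0.037, 0.999, -0.0]
wrist_force: [0.6, -1.8, -0.1]
opening: 0.0002
grip_force: 0.6
clock: 5.0
position: [0.5561, -0.2545, 0.093]
ee_rot: [0.0, -0.037, 0.999, -0.0]
wrist_force: [-0.9, -0.1, 8.1]
opening: -0.0
grip_force: 4.2
clock: 5.2
position: [0.5562, -0.2546, 0.0928]
ee_rot: [0.001, -0.037, 0.999, -0.001]
wrist_force: [-2.4, 0.2, 13.2]
opening: -0.0001
grip_force: 6.5
```

The tab is at its stop: the position stays at 0.093 m while the force rises to 13 N. I'll lift off, move toward the bar end and check.

```bash
python3 -m pendant '[[[0,0,0],[0,0,-1],0],[[0,0,0],[0,0,-5],0],[[0,0,0],[0,0,-5],0],[[0,0,0],[0,0,-5],0],[[0,0,0],[0,0,-5],0],[[0,0,0],[0,0,-5],0],[[0,0,0],[0,0,-2],0],[[0,0,0],[0,5,0],0],[[0,0,0],[0,5,0],0],[[0,0,0],[0,5,0],0],[[0,0,0],[0,0,0],0],[[0,0,0],[0,0,0],0]]'
python3 - <<'E'
from h import *
for n in('wrist','scene'):
    d=grab(n)
    W=cloud(d);hsv=cv2.cvtColor(d['pixels'],cv2.COLOR_RGB2HSV)
    if n=='wrist':cv2.imwrite('pics/e.png',d['pixels'][:,:,::-1])
    for nm,lo,hi in(('or',5,22),('bl',95,125)):
        m=((hsv[...,0]>=lo)&(hsv[...,0]<=hi)&(hsv[...,1]>130)&(hsv[...,2]>50)).astype(np.uint8)
        nn,l,st,c=cv2.connectedComponentsWithStats(m)
        for i in range(1,nn):
            w=W[l==i]
            if st[i,4]>90 and .4<np.nanmean(w[:,0])<.7: print(n,nm,c[i].round(),st[i,4],np.nanmean(w,0).round(3),np.nanpercentile(w,3,axis=0).round(3),np.nanpercentile(w,97,axis=0).round(3))
E
```

```text
clock: 6.4
position: [0.5448, -0.1034, 0.3717]
ee_rot: [0.0, -0.038, 0.999, -0.0]
wrist_force: [-0.1, -0.3, -0.4]
opening: -0.0001
grip_force: 0.0
wrist or [147. 157.] 640 [ 0.555 -0.25   0.092] [ 0.539 -0.268  0.086] [ 0.572 -0.233  0.098]
wrist bl [384. 189.] 1952 [0.537 0.003 0.257] [ 0.52  -0.01   0.246] [0.556 0.018 0.267]
scene or [382. 219.] 135 [ 0.552 -0.25   0.094] [ 0.538 -0.267  0.087] [ 0.569 -0.233  0.102]
scene bl [284. 145.] 144 [0.531 0.004 0.259] [ 0.518 -0.008  0.245] [0.552 0.016 0.271]
```

View pics/e.png

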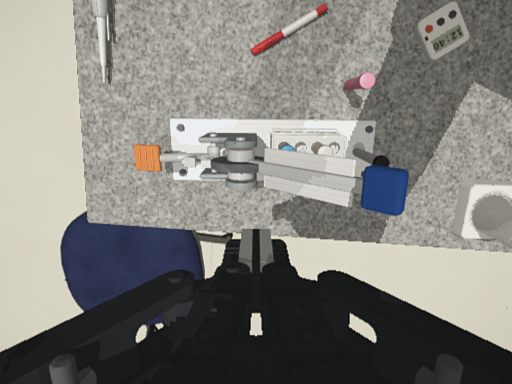

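The tab now reads z = 0.092 (27 mm down, fully pressed), and the tubes and bar have not moved. The pad is at pixel (384,189), world (0.537, 0.003, 0.257), which puts the bar at about 0.77 rad. I'll now push the pad down along its arc.

```bash
python3 -m pendant '[[[0,0,0],[0,4,0],0],[[0,0,0],[0,4,0],0],[[0,0,0],[0,1.8,3],0],[[0,0,0],[0,0,4],0],[[0,0,0],[0,0,2.5],0],[[0,0,0],[0,0,0],0]]'
python3 -m pendant '[[[0,0,0],[0,0,0.6],0],[[0,0,0],[0,0,0.6],0],[[0,0,0],[0.0,0.4,0.5],0],[[0,0,0],[0,0.4,0.5],0],[[0,0,0],[0,0,0],0]]'
python3 -m pendant '[[[0,0,0],[0,0.4,0.5],0],[[0,0,0],[0,0.4,0.5],0],[[0,0,0],[0,0.4,0.6],0],[[0,0,0],[0,0,0],0]]'
```

```text
clock: 7.1
position: [0.5366, -0.0078, 0.2728]
ee_rot: [-0.003, -0.036, 0.999, 0.001]
wrist_force: [-0.7, -0.3, 0.0]
opening: 0.0003
grip_force: 0.0
clock: 7.6
position: [0.5373, 0.0014, 0.2543]
ee_rot: [0.0, -0.037, 0.999, -0.0]
wrist_force: [-0.3, -0.9, 1.1]
opening: 0.0
grip_force: 0.1
clock: 8.0
position: [0.5359, 0.0137, 0.2373]
ee_rot: [-0.001, -0.037, 0.999, 0.0]
wrist_force: [-0.5, 0.7, -0.2]
opening: 0.0002
grip_force: 0.0
```

```bash
python3 -m pendant '[[[0,0,0],[0,0.3,0.5],0],[[0,0,0],[0,0.3,0.5],0],[[0,0,0],[0,0.3,0.5],0],[[0,0,0],[0,0.4,0.6],0],[[0,0,0],[0,0.3,0.5],0],[[0,0,0],[0,0.3,0.6],0]]'
python3 -m pendant '[[[0,0,0],[0,0.2,0.6],0],[[0,0,0],[0,0.2,0.6],0],[[0,0,0],[0,0.2,0.6],0],[[0,0,0],[0,0.2,0.6],0],[[0,0,0],[0,0.2,0.5],0],[[0,0,0],[0,0.2,0.5],0]]'
python3 -m pendant '[[[0,0,0],[0,0.1,0.6],0],[[0,0,0],[0,0.1,0.6],0],[[0,0,0],[0,0.1,0.6],0]]'
python3 - <<'E'
from h import *
d=grab('scene');cv2.imwrite('pics/f.png',cv2.resize(d['pixels'][120:270,240:410,::-1],(680,600),interpolation=cv2.INTER_CUBIC))
E
```

```text
clock: 8.6
position: [0.5349, 0.0321, 0.2058]
ee_rot: [0.0, -0.037, 0.999, -0.0]
wrist_force: [1.1, -0.9, 3.2]
opening: -0.0
grip_force: 1.7
clock: 9.2
position: [0.534, 0.0436, 0.1718]
ee_rot: [-0.0, -0.037, 0.999, -0.0]
wrist_force: [0.7, -2.7, 2.7]
opening: -0.0001
grip_force: 1.6
clock: 9.5
position: [0.5337, 0.0472, 0.1538]
ee_rot: [0.0, -0.037, 0.999, 0.0]
wrist_force: [0.6, 1.6, 3.5]
opening: 0.0002
grip_force: 1.7
```

View pics/f.png

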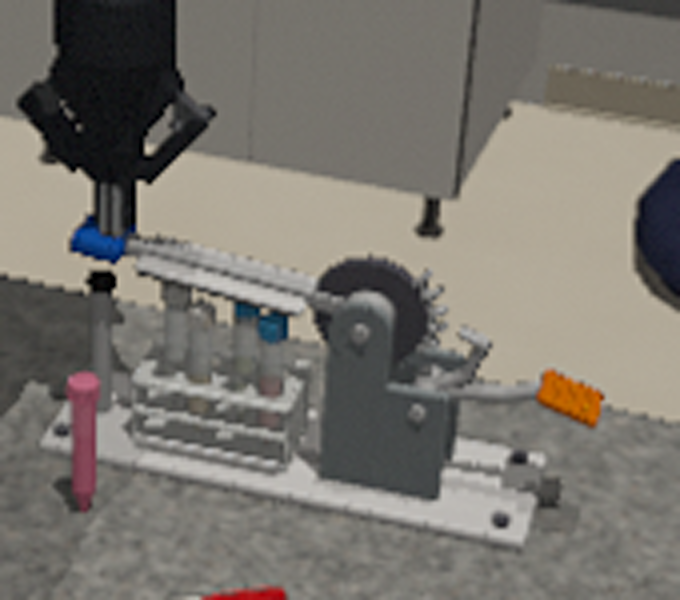

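The bar is following the fingers, with the pad at crop (98,240) just above the stop post. The pawl is well clear of the teeth. I'll finish down to the stop.

```bash
python3 -m pendant '[[[0,0,0],[0,0.1,0.5],0],[[0,0,0],[0,0,0.5],0],[[0,0,0],[0,0,0.5],0],[[0,0,0],[0,0,0.3],0],[[0,0,0],[0,0,0],0]]'
python3 -m pendant '[[[0,0,0],[0,0,0.2],0],[[0,0,0],[0,0,0],0]]'
python3 -m pendant '[[[0,0,0],[0,0,0.1],0],[[0,0,0],[0,0,0],0]]'
```

```text
clock: 10.05
position: [0.5335, 0.0478, 0.1357]
ee_rot: [-0.0, -0.037, 0.999, -0.0]
wrist_force: [0.6, -0.5, -0.3]
opening: 0.0002
grip_force: 0.0
clock: 10.25
position: [0.5336, 0.0477, 0.1341]
ee_rot: [-0.0, -0.037, 0.999, -0.0]
wrist_force: [-0.2, 0.8, 0.8]
opening: -0.0001
grip_force: 0.0
clock: 10.45
position: [0.5338, 0.0477, 0.1339]
ee_rot: [0.0, -0.037, 0.999, -0.0]
wrist_force: [-2.0, -0.5, 7.2]
opening: -0.0
grip_force: 3.5
```

```bash
python3 -m pendant '[[[0,0,0],[0,0,0.2],0],[[0,0,0],[0,0,0],0],[[0,0,0],[0,0,0],0]]'
python3 -m pendant '[[[0,0,0],[0,0,-0.5],0],[[0,0,0],[0,0,-3],0],[[0,0,0],[0,0,-5],0],[[0,0,0],[0,0,-5],0],[[0,0,0],[0,-2,-5],0],[[0,0,0],[0,0,-4],0],[[0,0,0],[0,0,0],0],[[0,0,0],[0,0,0],0]]'
python3 - <<'E'
from h import *
for n in('wrist','scene'):
    d=grab(n)
    W=cloud(d);hsv=cv2.cvtColor(d['pixels'],cv2.COLOR_RGB2HSV)
    if n=='scene':cv2.imwrite('pics/g.png',cv2.resize(d['pixels'][120:270,240:410,::-1],(680,600),interpolation=cv2.INTER_CUBIC))
    for nm,lo,hi in(('or',5,22),('bl',95,125)):
        m=((hsv[...,0]>=lo)&(hsv[...,0]<=hi)&(hsv[...,1]>130)&(hsv[...,2]>50)).astype(np.uint8)
        nn,l,st,c=cv2.connectedComponentsWithStats(m)
        for i in range(1,nn):
            w=W[l==i]
            if st[i,4]>90 and .4<np.nanmean(w[:,0])<.7: print(n,nm,c[i].round(),st[i,4],np.nanmean(w,0).round(3),np.nanpercentile(w,3,axis=0).round(3),np.nanpercentile(w,97,axis=0).round(3))
E
```

```text
clock: 10.75
position: [0.5339, 0.0477, 0.1336]
ee_rot: [0.001, -0.037, 0.999, -0.0]
wrist_force: [-7.6, 0.2, 23.4]
opening: -0.0003
grip_force: 11.3
clock: 11.55
position: [0.5354, 0.0292, 0.3531]
ee_rot: [0.001, -0.037, 0.999, -0.0]
wrist_force: [0.2, 0.7, -0.6]
opening: -0.0002
grip_force: 0.0
wrist or [ 40. 159.] 643 [ 0.555 -0.249  0.093] [ 0.539 -0.267  0.086] [ 0.571 -0.232  0.097]
wrist bl [280. 166.] 925 [0.534 0.056 0.133] [0.517 0.041 0.13 ] [0.552 0.072 0.135]
scene or [382. 219.] 136 [ 0.553 -0.25   0.094] [ 0.538 -0.267  0.087] [ 0.571 -0.233  0.102]
scene bl [265. 186.] 127 [0.527 0.055 0.134] [0.515 0.041 0.123] [0.546 0.071 0.14 ]
scene bl [159. 198.] 128 [0.434 0.327 0.082] [0.421 0.314 0.071] [0.452 0.344 0.088]
```

View pics/g.png

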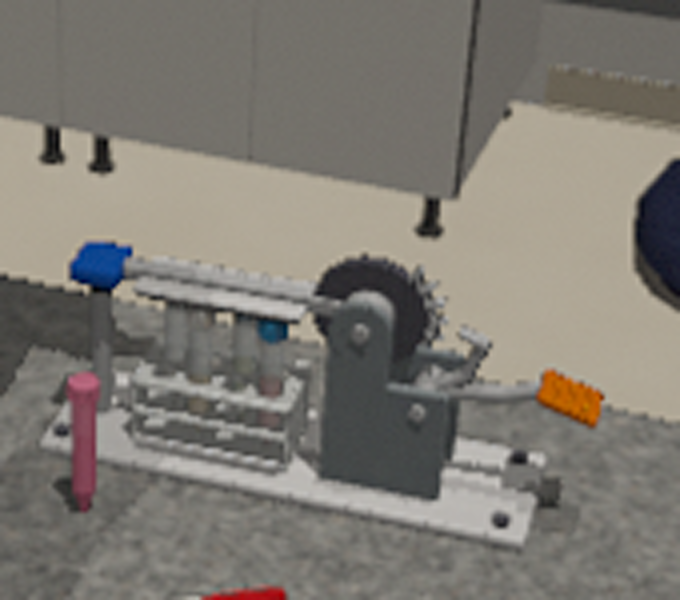

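The bar is level on the post with the pad at z = 0.133 (crop (100,263)). The tab is still fully down at 0.093, and the tubes are standing.

```bash
python3 -c "from plant import job;print(job.job_done())"
```

```text
the job is handed in; nothing more can be done
None
```

The job is done and handed in: the pawl tab was pressed fully down and stays clear of the teeth, the bar was then pushed down onto its stop over the standing tubes, and the arm has backed off and touches nothing.

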